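# Hold the tube pump's sprung arm open for a tube change

### The job

The tube pump on the bench is to be opened for a tube change. Tip its small latch lever up until it stands steeply and stays there by itself, then take the sprung pressure arm by the upright steel post at its free end, swing it forward away from the rotor as far as its stop, and finish while still holding it there in the fingers, without letting go. The weighing bottle, the vial and the beaker beside the pump stay standing where they are.

Things in the scene. Friction and masses are not known exactly. Their poses are not given: they have to be found in the camera images.
- tube_pump: Tube pump fixed to the bench: white housing 150 (x) x 170 (y) x 75 mm high, rotor with white rollers on top. Origin: centre of underside. x to its back (front has display and keys), y left as seen from the front, z up. In its frame, mm: rotor axis (28, 0), radius 29, top z 97; column that the arm turns on (-20, 55), top z 126; stop pin (-49, 41), 8 thick, top z 99. Yaw 0 to 0.7 rad.
- pressure_arm (a joint): Swing of the sprung arm about the column, rad. 0: shut, lying along pump -y in front of the rotor; 0.8: at its stop, free end swung to the pump's front (clockwise from above). Post at pump x = -20 - 125 sin a, y = 55 - 125 cos a mm. The spring pulls back with 2 N at the post when shut, 5 N at the stop; let go, it snaps shut. The lowered lever's tab blocks it.
- latch_lever (a joint): Tilt of the latch lever, rad, about a level pin along the pump's x, at pump (-20, 55, 118) mm on top of the column. 0: level above the arm, pointing to pump -y; grows as the knob end rises; 1.35: upper stop, nearly upright. Starts at 0 to 0.12. Friction (about 1 N at the knob) lets it stay where left. Its tab frees the arm from about 0.4; steep means 1.0 or more.
- lever_knob (a point): Centre of the black knob at the lever's free end, 68 mm from the pin: round bar 13 mm in diameter, 28 mm long along the pump's x; when down its centre is 20 mm above the arm's top. The lever's bar is 8 mm wide, 6 mm thick; a tab 35 mm from the pin hangs 30 mm down in front of the arm.
- weigh_bottle: Glass weighing bottle with knob lid, 39 mm in diameter, 59 mm high, loose, standing in front of the pump. Origin: centre of its underside; z up.
- vial_1: Crimp-cap vial, 22 mm in diameter, 43 mm high, loose, standing in front of the pump or at its right. Origin: centre of its underside; z up.
- glass_beaker: Small glass beaker with spout, 52 mm in diameter, 58 mm high, loose, standing at the left of the pump. Origin: centre of its underside; z up.
- post_grip (a point): Grip point on the upright round steel post at the arm's free end: on its axis, z 125 mm, 125 mm from the column's axis. The post is 12 mm in diameter, from the arm's top (z 98 mm) up to z 143 mm. The arm: aluminium, 12 mm wide, 128 mm long, z 82 to 98 mm, with a white concave shoe toward the rotor.
Mind the look-alikes: they are no part of the job. Leave any black look-alike of the glass_beaker alone.

How it is judged:
By the outcome, as a careful person would: the job done as asked, in the order asked, and still so for the second after the job is handed in, while the arm keeps its last pose, push and grip.
It also fails if it takes over 48 s, if anything falls off the work surface, if the arm or the gripper's body presses on something with over 40 N, if the wrist force passes 120 N, or if a joint passes its speed limit or range.

### The arm

A 7-joint arm with a two-finger parallel gripper is mounted at the origin on a cart in front of the work surface, level with it; the furniture and walls round the work are solid. World frame = base frame: x ahead of the robot, y to its left, z up, the work surface at z = 0. Lengths are in m, angles in rad, forces in N, time in s.
With the tool pointing down it reaches from about 0.4 to 0.85 m from the base axis. Payload 10.4 kg.
Tool frame: the origin (TCP) lies on the centre line of the jaws, within the pads' length; the fingertips stand 14 mm ahead of it and the grasp point (between the pads) lies 5 mm behind it; z points along the fingers, y is the line along which they close (so a half turn about z gives the same grasp; the last joint's range is limited). The gripper opens to 85 mm and grips with 20 to 120 N. Pads are 22 mm wide; open, the fingers measure 114 mm over their backs; the gripper's body (76 mm by 85 mm) begins 54 mm behind the grasp point. The pads swing forward as they close: fully open they stand 13 mm farther back than shut.
Start: joints at [1.172, 0.332, -0.065, 1.46, 0.022, 1.35, -0.088], TCP at [0.229, -0.581, 0.245] pointing down, gripper open.
Joint ranges: [-2.6, 2.6], [-0.5, 2.12], [-1.47, 1.34], [0.16, 2.42], [-1.27, 4.41], [0.06, 2.06], [-2.6, 2.6]. Speed limits (rad/s): [2.22, 2.22, 2.79, 2.79, 3.14, 3.14, 3.14].

### API

Orientations are given as a unit quaternion [w, x, y, z].
In Python, from workcell import bot gives the robot as it stands.
- The arm moves only by the shell command python3 -m creep 'ROWS' [FORCE]. ROWS is text: rows parted by semicolons, each of 5 numbers parted by spaces: the opening, from 0 (shut) to 1 (fully open), then the shift along the tool's x, y, z in mm, then the turn about the tool's z in rad. A call has 1 to 8 rows; each row shifts and turns the commanded pose from where the row before left it, along the tool's axes as they then stand; what a row does not reach is not made up. A row lasts 1/10 s, in which the tool goes at most 50 mm and 8.59 degrees, less where a joint would pass 70% of its speed; a pose out of reach is approached as far as the arm can. A call is refused whole if a number of a shift passes 50 or a number of a turn 0.15, either way. A call with a gripper value outside its range is refused whole. The fingers move at their own pace and stop on an object; FORCE is the grip in N (left out, the last holds). Time passes only in rows, so rows that do not move let the fingers close. It gives the time, the measured TCP pose, the force, the opening and the grip force at its end, in the units of the state.
- bot.state(): the state, without advancing time (a new reading comes with each control period).
- bot.camera(name): name is "scene" or "top"; returns a dict with "pixels" (420x560x3 uint8, red, green, blue), "fx", "fy", "cx", "cy" (pixels), "distortion" ([k1, k2, p1, p2, k3] as OpenCV has them; the pictures are not rectified), "cam_to_world" (4x4, takes a point from camera to world coordinates). Camera axes: x right, y up, looking along -z (the intrinsics and any distortion apply to the point x, -y, -z); pixel columns grow to the right and rows downward; lengths in m; the calibration is good to about 2 mm. A picture is of the moment at which its call begins. There is no depth.
- bot.close_job(): hands the job in; it is judged then, once.
The state is a dict: "time": time; "q": joint angles; "qd": joint speeds; "joint_efforts": joint torques, N m; "ee_pos": TCP position; "ee_rot": TCP orientation; "contact_force": force on the tool from outside, world axes, zero at the start; "wrist_torque": the same for the moment, N m; "gripper_width": finger opening in m; "gripper_force": force on a finger pad.
Only numpy, scipy, OpenCV 4.12 (cv2) and the standard library are available. Lean on these libraries where they do the work, as an engineer would, in place of code of your own. Each camera call takes 0.05 s, during which the arm holds its last target. There are 200 camera calls.

## Working session

There is one attempt and no reset: what is moved stays moved. The work goes in short steps, Python scripts to look and compute and a shell command to move; the robot and the scene stay as the last step left them, time stands still between calls to the robot, and variables do not carry over. Pictures are saved under pics/ and viewed, at most 10 in all, crops included, and the job is handed in when it is done.

```bash
mkdir -p pics; cat > h.py <<'E'
import numpy as np, cv2
from workcell import bot
def snap(n,f):
    c=bot.camera(n); cv2.imwrite(f'pics/{f}.png',cv2.cvtColor(c['pixels'],cv2.COLOR_RGB2BGR))
    np.savez(f'pics/{f}.npz',**{k:np.array(v) for k,v in c.items()}); return c
def K(c): return np.array([[c['fx'],0,c['cx']],[0,c['fy'],c['cy']],[0,0,1.]],float)
def ray(c,uv):
    p=cv2.undistortPoints(np.array([[uv]],float),K(c),np.array(c['distortion'],float))[0,0]
    T=np.array(c['cam_to_world']); d=T[:3,:3]@[p[0],-p[1],-1]; return T[:3,3],d
def atz(c,uv,z):
    o,d=ray(c,uv); return o+d*(z-o[2])/d[2]
def proj(c,P):
    T=np.linalg.inv(np.array(c['cam_to_world'])); P=np.atleast_2d(P)@T[:3,:3].T+T[:3,3]
    return cv2.projectPoints(P*[1,-1,-1],np.zeros(3),np.zeros(3),K(c),np.array(c['distortion'],float))[0][:,0]
def load(f): return dict(np.load(f'pics/{f}.npz'))
E
python3 -c "
from h import *
for n in('scene','top'):
  c=snap(n,n+'0'); print(c['cam_to_world'])
s=bot.state();print(s['ee_pos'],s['ee_rot'],s['time'])"
```

```text
[[-0.75064305  0.38531904 -0.53671617 -0.02588174]
 [-0.66040671 -0.41304103  0.62710452  0.96717869]
 [ 0.01994951  0.82518261  0.56451366  0.6866819 ]
 [ 0.          0.          0.          1.        ]]
[[ 0.00312805  0.99148646 -0.13017226  0.42241083]
 [-0.99931419  0.00790229  0.03617597  0.36982081]
 [ 0.03689665  0.12996982  0.99083121  0.9426201 ]
 [ 0.          0.          0.          1.        ]]
[ 0.22922517 -0.58108835  0.24457658] [-6.45529180e-04  9.82401402e-01  1.86780724e-01 -1.70487113e-04] 0.1
```

View pics/scene0.png

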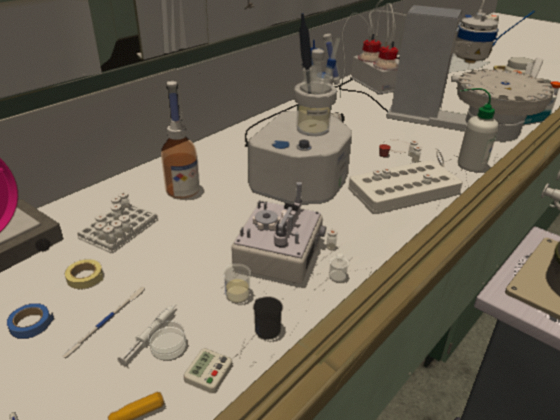

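View pics/top0.png

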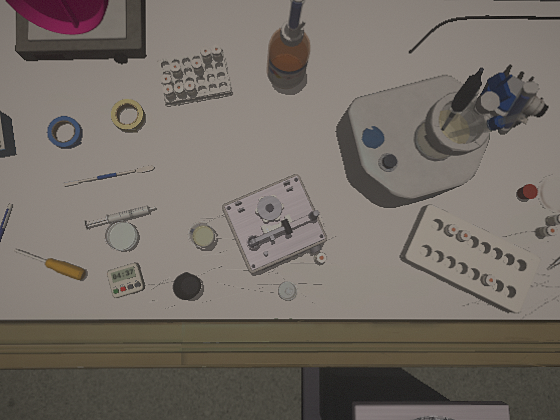

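The top view shows the pump at about (275,222), the beaker at (203,235), the black look-alike at (187,286), the weighing bottle at (287,290) and the vial at (321,258). I'll enlarge the pump.

```bash
python3 -c "
from h import *
a=cv2.imread('pics/top0.png')[165:305,190:350]; cv2.imwrite('pics/c1.png',cv2.resize(a,(640,560),interpolation=3))
a=cv2.imread('pics/scene0.png')[175:300,220:360]; cv2.imwrite('pics/c2.png',cv2.resize(a,(672,600),interpolation=3))"
```

```text
(no output)
```

View pics/c1.png

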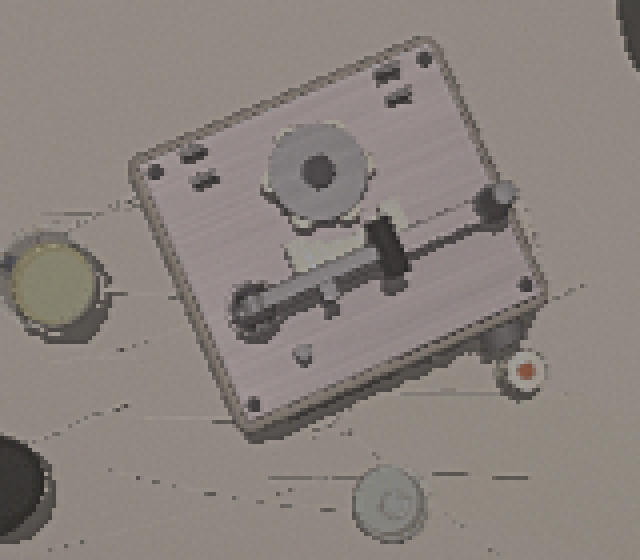

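View pics/c2.png

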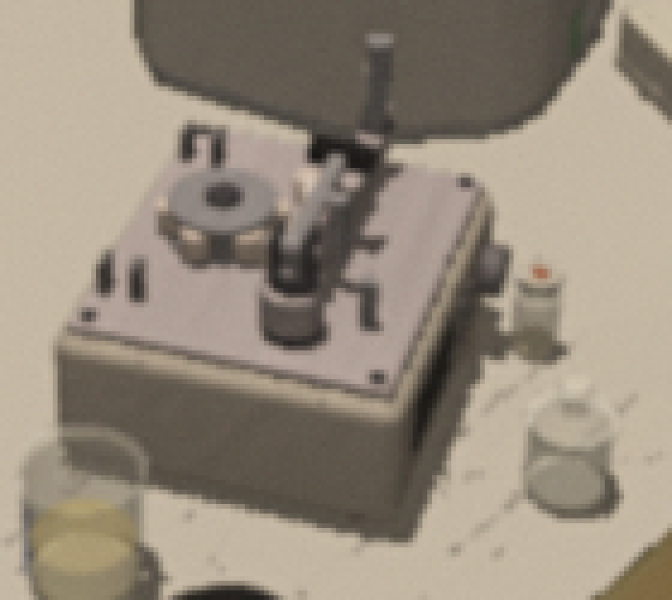

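The crops show these points in original pixels. In the top view: rotor (269.5,207.7), post top (316,213), knob (286.5,226.7), corners marked by the housing edges. In the scene view: post top (299,183) and rotor (266,215).

```bash
python3 -c "
from h import *
from scipy.optimize import least_squares
t=load('top0');s=load('scene0')
f=lambda u,v,k,o:(np.array([u,v])+.5)/k-.5+o
T=lambda u,v:f(u,v,4,np.array([190,165])); S=lambda u,v:f(u,v,4.8,np.array([220,175]))
obs=[(t,T(319,172),(28,0,97)),(t,T(505,192),(-20,-70,143)),(t,T(303,356),(-49,41,99)),(t,T(387,246),'k'),
(t,T(545,295),(-75,-85,72)),(t,T(432,40),(75,-85,72)),(t,T(135,163),(75,85,72)),(t,T(243,430),(-75,85,72)),
(s,S(222,195),(28,0,97)),(s,S(379,40),(-20,-70,143)),(s,S(395,400),(-75,85,73))]
def W(p,P):
  if P=='k': P=(-20,55-68*np.cos(p[3]),118+68*np.sin(p[3]))
  c,n=np.cos(p[2]),np.sin(p[2]); P=np.array(P)/1000
  return np.array([p[0]+c*P[0]-n*P[1],p[1]+n*P[0]+c*P[1],P[2]])
r=lambda p:np.concatenate([proj(c,W(p,P))[0]-uv for c,uv,P in obs])
q=least_squares(r,[.57,.35,.4,.05],loss='soft_l1'); p=q.x; print(p,r(p).reshape(-1,2).round(1).tolist())
p[3]=.06
for n,P in dict(knob='k',post0=(-20,-70,125),post8=(-20-125*np.sin(.8),55-125*np.cos(.8),125),col=(-20,55,118)).items(): print(n,W(p,P))
print('bottle',atz(t,T(389,503),.05),'vial',atz(t,T(523,371),.043),'beaker',atz(t,T(55,285),.04))
st=bot.state();from scipy.spatial.transform import Rotation as R
print(R.from_quat(np.roll(st['ee_rot'],-1)).as_matrix().round(3))
"
```

```text
[0.51427936 0.32682969 0.41824432 0.06918737] [[-0.3, -0.4], [-0.0, -0.1], [0.4, -1.0], [0.0, 0.0], [3.3, 1.1], [0.3, -3.7], [-3.8, -1.0], [-0.5, 2.6], [-0.0, -0.1], [0.0, 0.1], [1.5, 2.1]]
knob [0.50123363 0.30693893 0.12207755]
post0 [0.52443426 0.25474032 0.125     ]
post8 [0.42709588 0.25296425 0.125     ]
col [0.47366467 0.36896575 0.118     ]
bottle [0.38038988 0.30069379 0.05      ] vial [0.44589724 0.23210828 0.043     ] beaker [0.48826131 0.46889264 0.04      ]
[[ 0.93   0.367 -0.001]
 [ 0.367 -0.93   0.001]
 [-0.    -0.001 -1.   ]]
```

```bash
python3 -c "
from h import *
s=load('scene0');t=load('top0')
for n,uv,uvt in(('wash',(477,165),(486,104)),('tower',(430,122),(432,8)),('stir',(298,190),(303,18)),('rack',(405,200),(405,165)),('mid',(415,155),(415,145))):
  P=atz(s,uv,0); o,d=ray(s,uvt); k=np.dot((P-o)[:2],d[:2])/np.dot(d[:2],d[:2]); print(n,P.round(3),'h',(o+k*d)[2].round(3))
"
python3 -m creep '1 0 0 -30 -0.147;1 0 0 -30 -0.147;1 0 0 -30 -0.147;1 0 0 -30 -0.147;1 0 0 0 -0.147;1 0 0 0 -0.147'
```

```text
wash [ 0.366 -0.349  0.   ] h 0.176
tower [ 0.599 -0.524  0.   ] h 0.346
stir [0.648 0.095 0.   ] h 0.421
rack [ 0.423 -0.051  0.   ] h 0.097
mid [ 0.522 -0.284  0.   ] h 0.031
time: 0.7
ee_pos: [0.2295, -0.5816, 0.3661]
ee_rot: [0.001, 0.807, 0.591, -0.0]
contact_force: [0.2, -0.1, -0.1]
gripper_width: 0.0853
gripper_force: 0.0
```

```bash
python3 -m creep '1 0 0 0 -0.146;1 0 0 0 -0.146;1 0 0 0 -0.146;1 0 0 0 -0.146;1 0 0 0 -0.147;1 0 0 0 0'; python3 -c "
from h import *
st=bot.state();from scipy.spatial.transform import Rotation as R
M=R.from_quat(np.roll(st['ee_rot'],-1)).as_matrix();print(M.round(3),st['q'])
a=st['ee_pos'];
for b in ([.41,-.1,.366],[.501,.307,.25]): print((M.T@(np.array(b)-a)*1000).round(1)); a=b"
```

```text
time: 1.3
ee_pos: [0.2293, -0.5813, 0.3648]
ee_rot: [-0.0, 0.544, 0.839, 0.0]
contact_force: [0.3, -0.1, -1.1]
gripper_width: 0.0854
gripper_force: 0.0
[[-0.408  0.913 -0.   ]
 [ 0.913  0.408  0.001]
 [ 0.001  0.    -1.   ]] [ 1.31369692  0.31668839 -0.25913253  1.24078544  0.07973973  1.59475923
  1.48915485]
[365.6 361.4  -0.8]
[334.3 249.2 116.3]
```

```bash
python3 -m creep '1 30 30 0 0;1 30 30 0 0;1 30 30 0 0;1 30 30 0 0;1 30 30 0 0;1 30 30 0 0;1 30 30 0 0;1 30 30 0 0'; python3 -m creep '1 30 30 0 0;1 30 30 0 0;1 30 30 0 0;1 35 31 0 0;1 0 0 0 0'
```

```text
time: 2.1
ee_pos: [0.3515, -0.2629, 0.3652]
ee_rot: [0.0, 0.547, 0.837, -0.0]
contact_force: [0.9, -0.1, 0.4]
gripper_width: 0.0855
gripper_force: 0.0
time: 2.6
ee_pos: [0.4126, -0.0951, 0.3658]
ee_rot: [0.001, 0.543, 0.84, 0.0]
contact_force: [-0.7, -1.1, 0.2]
gripper_width: 0.0855
gripper_force: 0.0
```

```bash
python3 -m creep '1 33 24 0 0;1 33 24 0 0;1 33 24 0 0;1 33 24 0 0;1 33 24 0 0;1 33 24 0 0;1 33 24 0 0;1 33 24 0 0';python3 -m creep '1 33 25 20 0;1 33 26 20 0;1 0 0 30 0;1 0 0 30 0;1 0 0 0 0;1 0 0 0 0'; python3 -c "
from h import *
snap('scene','scene1')
a=cv2.imread('pics/scene1.png')[120:280,210:390]; cv2.imwrite('pics/c3.png',cv2.resize(a,(675,600),interpolation=3))
st=bot.state();from scipy.spatial.transform import Rotation as R
M=R.from_quat(np.roll(st['ee_rot'],-1)).as_matrix();print(M.round(3),st['q'])
a=st['ee_pos'];print((M.T@(np.array([.5012,.3069,.126])-a)*1000).round(1))"
```

```text
time: 3.4
ee_pos: [0.4801, 0.2186, 0.3652]
ee_rot: [0.0, 0.548, 0.837, 0.0]
contact_force: [0.9, -1.4, 1.1]
gripper_width: 0.0858
gripper_force: 0.0
time: 4.0
ee_pos: [0.4996, 0.2984, 0.2658]
ee_rot: [-0.0, 0.546, 0.838, -0.0]
contact_force: [-0.5, 0.3, 0.4]
gripper_width: 0.0852
gripper_force: 0.0
[[-0.403  0.915  0.001]
 [ 0.915  0.403  0.   ]
 [-0.     0.001 -1.   ]] [ 0.23916564  0.43521666 -1.12207063  1.50498503  0.39343338  1.44656148
 -0.47911249]
[  7.    4.3 140.7]
```

View pics/c3.png

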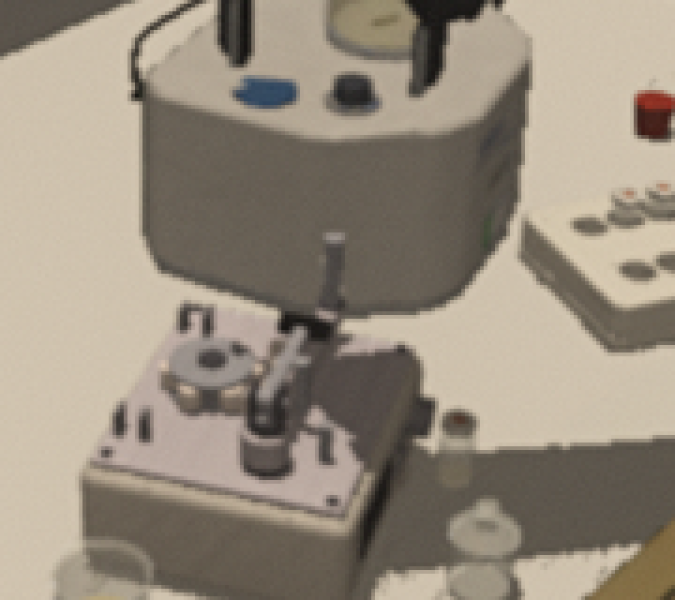

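The scene crop shows the fingers above the pump and nothing disturbed. I'll descend over the knob.

```bash
python3 -m creep '0.65 7 4 20 0;0.65 0 0 30 0;0.65 0 0 30 0;0.65 0 0 20 0;0.65 0 0 10 0;0.65 0 0 0 0;0.65 0 0 0 0' 20; python3 -c "
from h import *
snap('scene','scene2')
a=cv2.imread('pics/scene2.png')[150:280,220:360]; cv2.imwrite('pics/c4.png',cv2.resize(a,(646,600),interpolation=3))"
```

```text
time: 4.75
ee_pos: [0.5008, 0.3074, 0.157]
ee_rot: [0.0, 0.545, 0.838, 0.001]
contact_force: [-0.3, 0.1, 0.1]
gripper_width: 0.0553
gripper_force: 0.0
```

View pics/c4.png

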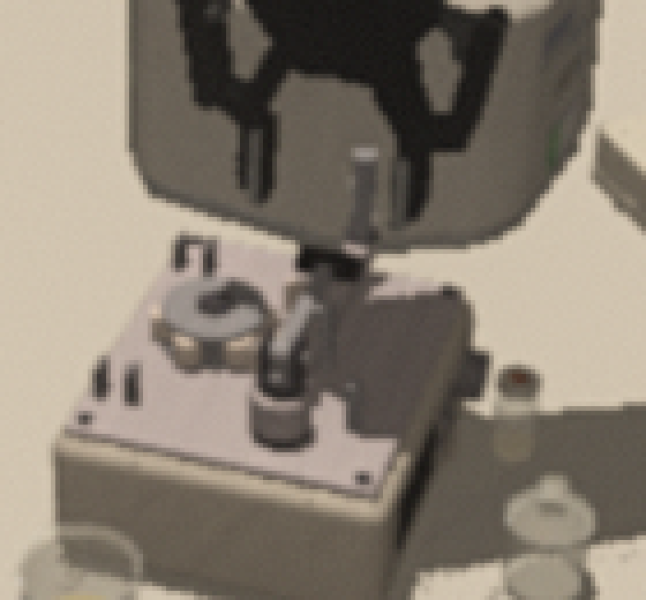

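The fingers straddle the knob centrally: crop columns 255 and 405, with the knob at 333. I'll go down and close.

```bash
python3 -m creep '0.65 0 0 18 0;0.65 0 0 17 0;0.65 0 0 0 0;0.25 0 0 0 0;0.25 0 0 0 0;0.25 0 0 0 0;0.25 0 0 0 0;0.25 0 0 0 0' 20
```

```text
time: 5.6
ee_pos: [0.5009, 0.3074, 0.121]
ee_rot: [0.0, 0.545, 0.838, 0.001]
contact_force: [4.6, 1.6, 1.4]
gripper_width: 0.0274
gripper_force: 22.9
```

```bash
python3 -m creep '0.25 1 0 -8.1 0;0.25 1.9 0 -7.9 0;0.25 2.9 0 -7.6 0;0.25 3.8 0 -7.2 0;0.25 0 0 0 0';python3 -m creep '0.25 4.6 0 -6.7 0;0.25 5.4 0 -6.1 0;0.25 6.1 0 -5.4 0;0.25 6.7 0 -4.7 0;0.25 7.2 0 -3.8 0;0.25 7.6 0 -3 0;0.25 0 0 0 0;0.25 0 0 0 0'
```

```text
time: 6.1
ee_pos: [0.4972, 0.3159, 0.1523]
ee_rot: [0.001, 0.545, 0.838, 0.001]
contact_force: [5.6, 0.8, -0.4]
gripper_width: 0.027
gripper_force: 22.0
time: 6.9
ee_pos: [0.4822, 0.35, 0.1818]
ee_rot: [0.001, 0.545, 0.838, 0.001]
contact_force: [5.1, -0.0, 3.9]
gripper_width: 0.027
gripper_force: 20.0
```

```bash
python3 -m creep '0.65 0 0 0 0;0.65 0 0 0 0;0.65 0 0 0 0;0.65 0 0 -25 0;0.65 0 0 -25 0;0.65 0 0 -15 0;0.65 0 0 0 0' 20; python3 -c "
from h import *
c=snap('scene','scene3')
a=cv2.imread('pics/scene3.png')[150:280,220:360]; cv2.imwrite('pics/c5.png',cv2.resize(a,(646,600),interpolation=3))
st=bot.state();from scipy.spatial.transform import Rotation as R
M=R.from_quat(np.roll(st['ee_rot'],-1)).as_matrix();print(st['q'])
a=st['ee_pos'];print((M.T@(np.array([.5244,.2547,.125])-a)*1000).round(1))"
```

```text
time: 7.6
ee_pos: [0.4812, 0.3508, 0.2475]
ee_rot: [0.001, 0.545, 0.838, 0.001]
contact_force: [-0.1, 0.0, -0.1]
gripper_width: 0.0558
gripper_force: 0.0
[ 0.1171759   0.47901526 -1.10394346  1.50196416  0.42965968  1.42367495
 -0.58584136]
[-105.     0.7  121. ]
```

View pics/c5.png

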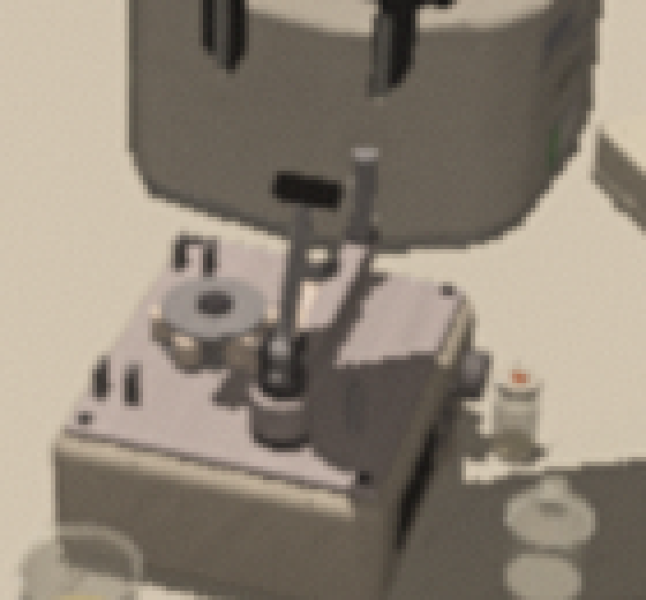

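The lever stands steeply, with its knob at crop (307,190), and nothing else has moved. Now the post.

```bash
python3 -m creep '0.6 -35 0.5 0 0;0.6 -35 0 0 0;0.6 -35 0 0 0;0.6 0 0 25 0;0.6 0 0 25 0;0.6 0 0 0 0;0.6 0 0 0 0'; python3 -c "
from h import *
c=snap('scene','scene4')
a=cv2.imread('pics/scene4.png')[150:280,220:360]; cv2.imwrite('pics/c6.png',cv2.resize(a,(646,600),interpolation=3))
st=bot.state();from scipy.spatial.transform import Rotation as R
M=R.from_quat(np.roll(st['ee_rot'],-1)).as_matrix();print(st['q'])
a=st['ee_pos'];print((M.T@(np.array([.5244,.2547,.121])-a)*1000).round(1))"
```

```text
time: 8.35
ee_pos: [0.5235, 0.2544, 0.1954]
ee_rot: [-0.001, 0.545, 0.839, -0.001]
contact_force: [-0.3, 0.1, 0.8]
gripper_width: 0.0513
gripper_force: 0.0
[ 0.30430001  0.4849621  -1.08406312  1.60120877  0.43871016  1.32325194
 -0.4231502 ]
[-0.3  0.4 75.3]
```

View pics/c6.png

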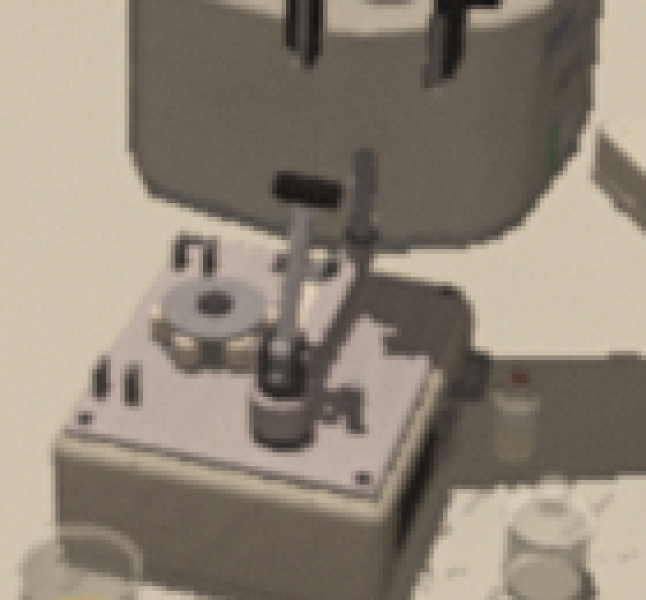

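The fingers are centred over the post (crop column about 368). I'll descend and grip.

```bash
python3 -m creep '0.6 0 0 25 0;0.6 0 0 25 0;0.6 0 0 15 0;0.6 0 0 10 0;0.6 0 0 0 0;0 0 0 0 0;0 0 0 0 0;0 0 0 0 0' 50;python3 -m creep '0 0 0 0 0;0 0 0 0 0;0 0 0 0 0'
```

```text
time: 9.2
ee_pos: [0.5245, 0.2546, 0.1217]
ee_rot: [0.001, 0.545, 0.838, 0.001]
contact_force: [1.6, 2.1, 3.9]
gripper_width: 0.0106
gripper_force: 48.7
time: 9.5
ee_pos: [0.5247, 0.2547, 0.1217]
ee_rot: [0.001, 0.545, 0.838, 0.001]
contact_force: [2.2, 0.1, 6.1]
gripper_width: 0.0107
gripper_force: 48.7
```

```bash
python3 -m creep '0 0.4 -10 0 0.08;0 0.4 -10 0 0.08;0 0.4 -10 0 0.08;0 0.4 -10 0 0.08;0 0 0 0 0'; python3 -m creep '0 0.4 -10 0 0.08;0 0.4 -10 0 0.08;0 0.4 -10 0 0.08;0 0.4 -10 0 0.08;0 0 0 0 0'; python3 -c "
from h import *
from scipy.spatial.transform import Rotation as R
s=bot.state();print(s['q'],R.from_quat(np.roll(s['ee_rot'],-1)).as_matrix().round(3))
d=s['ee_pos'][:2]-np.array([.4737,.36897]);print(np.hypot(*d), np.arctan2(0.2547-.36897,.5244-.4737)-np.arctan2(d[1],d[0]))"
```

```text
time: 10.0
ee_pos: [0.4855, 0.2446, 0.1217]
ee_rot: [0.001, 0.672, 0.74, 0.001]
contact_force: [3.8, 2.8, 2.3]
gripper_width: 0.0106
gripper_force: 48.7
time: 10.5
ee_pos: [0.4461, 0.2474, 0.1217]
ee_rot: [0.001, 0.781, 0.624, 0.001]
contact_force: [5.9, 3.2, 3.1]
gripper_width: 0.0106
gripper_force: 48.8
[ 0.27578437  0.3486692  -0.99884225  1.86976819  0.33010261  1.09786833
 -1.07062149] [[ 0.22   0.975  0.003]
 [ 0.975 -0.22   0.001]
 [ 0.001  0.003 -1.   ]]
0.12469776925659595 0.6409246419766756
```

```bash
python3 -m creep '0 0.4 -10 0 0.08;0 0.2 -6 0 0.05;0 0 0 0 0;0 0 0 0 0'; python3 -m creep '0 0.1 -2 0 0.016;0 0 0 0 0'; python3 -m creep '0 0.1 -2 0 0.016;0 0 0 0 0'; python3 -m creep '0 0 -1 0 0;0 0 0 0 0'
```

```text
time: 10.9
ee_pos: [0.4319, 0.2516, 0.1216]
ee_rot: [0.0, 0.819, 0.573, 0.001]
contact_force: [4.0, 1.9, 4.8]
gripper_width: 0.0107
gripper_force: 49.0
time: 11.1
ee_pos: [0.43, 0.2522, 0.1216]
ee_rot: [0.0, 0.824, 0.566, 0.001]
contact_force: [5.4, 0.4, 6.3]
gripper_width: 0.0105
gripper_force: 49.1
time: 11.3
ee_pos: [0.4282, 0.253, 0.1216]
ee_rot: [0.0, 0.829, 0.56, 0.001]
contact_force: [5.5, -0.2, 6.2]
gripper_width: 0.0107
gripper_force: 49.2
time: 11.5
ee_pos: [0.4275, 0.2533, 0.1216]
ee_rot: [0.0, 0.829, 0.56, 0.001]
contact_force: [5.0, 1.2, 6.1]
gripper_width: 0.0108
gripper_force: 49.1
```

Force is still spring-level, so I'll push on until it rises at the stop.

```bash
for i in 1; do :; done; python3 -m creep '0 0 -1 0 0.008;0 0 0 0 0'|sed -n '2p;4p'; python3 -m creep '0 0 -1 0 0;0 0 0 0 0'|sed -n '2p;4p'; python3 -m creep '0 0 -1 0 0;0 0 0 0 0'|sed -n '2p;4p'
```

```text
ee_pos: [0.4272, 0.2534, 0.1216]
contact_force: [8.6, -0.7, 5.3]
ee_pos: [0.427, 0.2535, 0.1217]
contact_force: [10.3, -0.1, 2.3]
ee_pos: [0.4267, 0.2536, 0.1218]
contact_force: [15.5, -0.3, 0.7]
```

The force has climbed to 15 N and the motion has stalled, so the arm is at its stop. One last look.

```bash
python3 -m creep '0 0 0 0 0;0 0 0 0 0;0 0 0 0 0'; python3 -c "
from h import *
c=snap('scene','scene5');a=cv2.imread('pics/scene5.png')[130:310,210:390]; cv2.imwrite('pics/c7.png',cv2.resize(a,(600,600),interpolation=3))"
```

```text
time: 12.4
ee_pos: [0.4267, 0.2535, 0.1217]
ee_rot: [0.001, 0.831, 0.556, 0.003]
contact_force: [14.2, -0.8, 1.3]
gripper_width: 0.0108
gripper_force: 48.8
```

View pics/c7.png

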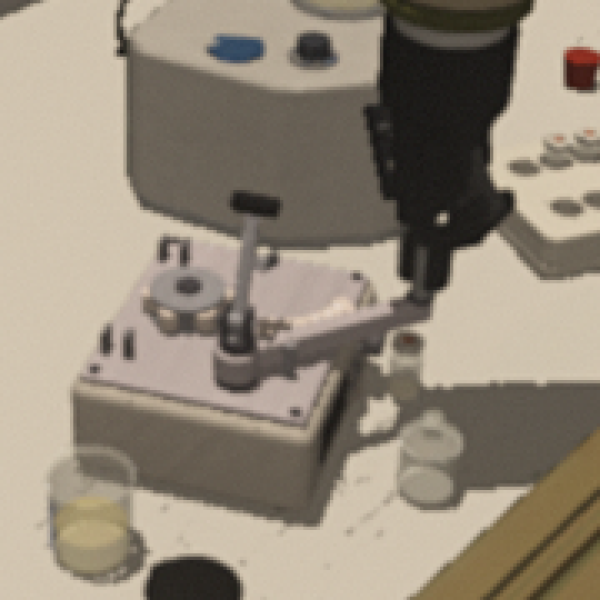

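The lever is upright (255,205), the arm is swung against the stop pin (285,360) with the post held at (425,290), and the vial, bottle and beaker are standing.

```bash
python3 -c "
from workcell import bot
print(bot.close_job())"
```

```text
the job is handed in; nothing more can be done
None
```

I handed the job in with the latch lever standing steeply on its own, the pressure arm held by its post at the forward stop, and the weighing bottle, vial and beaker still standing in place, at about 12.5 s of the 48 s allowed; no verdict was returned.

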